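Dump-valve test on the bench air supply

TASK

Test the air dump valve on this lab bench. First slip the open-ended silencer sleeve over the upright exhaust spigot, fully down onto its collar; then press the black test button on the valve unit so that the raised lever drops. Finally lift the lever all the way back up so that it stays up by itself, leaving the sleeve on the spigot and the other things on the bench where they are.

Things in the scene. Friction and masses are not known exactly. Their poses are not given: they have to be found in the camera images.
- valve_unit: White valve box fixed to the bench, 150 (x) by 220 (y) by 70 mm high, blue band on its front face (local x -75). Origin: centre of its underside; x front to back, y to its left. On top a grey bridge (local x -60 to 0, y -78 to 27 mm, top 105 mm above the bench) carries the button; left of it the lever swings between bridge and a grey cheek (y 88 to 96 mm).
- test_button (a joint): Travel of the spring-loaded test button, m: 0 released, 0.007 fully down (about 5 N). The lever trips at about 0.004.
- button_top (a point): Centre of the top face of the round black push button, 24 mm across, on the bridge at local (-38, -50) mm of the valve unit, 115 mm above the bench when released; pressed straight down.
- dump_lever (a joint): Angle of the steel T-shaped lever, rad: 0 is fully up (on its stop, leaning 11 degrees to the back of the unit), 1.45 fully dropped (18 degrees above horizontal, pointing out over the unit's front). It is top-heavy and tips to one stop or the other, balancing at about 0.19 rad; raising it takes 1 to 2 N at the bar.
- lever_bar (a point): Centre of the lever's crossbar: a round bar 12 mm thick and 52 mm long, parallel to the unit's y axis, 75 mm from the pivot, at the end of a 10 mm stem. 164 mm above the bench when up; when dropped 113 mm above the bench and 16 mm in front of the unit's front face.
- lever_pivot (a point): Pivot of the lever, at local (-20, 55, 90) mm of the valve unit; the axis lies along the unit's y.
- sleeve: Silencer sleeve: plain aluminium tube open at both ends, with a thin dark band round each end, 34 mm outside (36 over the bands), 24 mm bore, 70 mm long, 90 g, standing upright. Origin: centre of its lower end; z along the tube.
- spigot_tip (a point): Centre of the top of the upright steel exhaust spigot, 20 mm diameter and 40 mm tall with a tapered tip, on the low aluminium exhaust block bolted to the bench (80 by 140 mm, 45 mm high); 90 mm above the bench.
- spigot_foot (a point): Centre of the foot of the spigot, on the top of its round collar (40 mm across), 50 mm above the bench: the sleeve's lower end rests here when fully home.
- slug: Bystander: solid aluminium cylinder, 40 mm across, 40 mm high. Origin under its centre.
- vial: Bystander: small amber jar with white cap, 36 mm across, 65 mm high. Origin under its centre.
- driver: Bystander: screwdriver 160 mm long lying on the bench. Origin under its middle.
- dish: Bystander: shallow glass dish, 86 mm across, 16 mm high. Origin under its centre.
- flask: Bystander: bottle 66 mm across, 130 mm high. Origin under its centre.
- beaker: Bystander: clear beaker 68 mm across, 85 mm high. Origin under its centre.
- spanner: Bystander: spanner 160 mm long lying on the bench. Origin under its middle.

How it is judged:
By the outcome, as a careful person would: the job done as asked, in the order asked, and still so for the second after the job is handed in, with the robot touching nothing.
It also fails if it takes over 64 s, if anything falls off the work surface, if the arm or the gripper's body presses on something with over 40 N, if the wrist force passes 120 N, or if a joint passes its speed limit or range.

ROBOT

A 7-joint arm with a two-finger parallel gripper is mounted at the origin on the work surface. World frame = base frame: x ahead of the robot, y to its left, z up, the work surface at z = 0. Lengths are in mm, angles in rad, forces in N, time in s.
With the tool pointing down it reaches from about 425 to 925 mm from the base axis. Payload 6.8 kg.
Tool frame: the origin (TCP) lies midway between the tips of the shut fingers; the grasp point (between the pads) lies r.grasp_offset behind it (r.grasp_offset is the distance from the TCP to the grasp point, in mm); y points along the fingers, z is the direction in which the jaws open and shut, and the axes are right-handed (so a half turn about y gives the same grasp; the last joint's range is limited). The gripper opens to 88 mm and grips with 3 to 60 N. Pads are 20 mm wide; open, the fingers measure 115 mm over their backs; the gripper's body (75 mm by 178 mm) begins 61 mm behind the grasp point.
Start: joints at [-1.352, 0.477, 0.022, 1.555, -0.011, 1.109, -0.083], TCP at [216.681, 639.294, 222.664] pointing down, gripper open.
Joint ranges: [-2.96, 2.96], [-0.34, 2.1], [-1.41, 1.46], [0.24, 2.44], [-1.37, 4.51], [0.17, 1.92], [-2.96, 2.96]. Speed limits (rad/s): [2.39, 2.39, 3.14, 3.14, 3.14, 3.14, 3.14].

INTERFACE

Orientations are given as a 3x3 rotation matrix whose columns are the frame's x, y, z axes.
In Python, from cell import r gives the robot as it stands. Calls block until the motion is done:
- r.move_pose(position, orientation): joint-space move of the TCP to a pose.
- r.servo_line(position, ori=None, rate=150): straight line of the TCP; ori=None keeps the orientation; rate is the mean speed in mm/s.
- r.move_j(angles): joint-space move.
- r.grip(opening, squeeze=None): opening from 0.0 (shut) to 1.0 (fully open); squeeze is the grip in N (None keeps the last); returns when the fingers have stopped.
- r.sleep(seconds).
- r.inverse_kinematics(position, orientation): joint angles nearest the present ones, or None.
- r.get_obs(): the state.
- r.get_image(name): name is "scene" or "top" or "wrist"; returns the picture (400x640x3 uint8, red, green, blue); there is no depth.
- r.camera_info(name): a dict with "vfov" (degrees; the focal length in pixels is half the picture's height over the tangent of half this angle, whatever the lens; pixels are square), "cx", "cy" (the principal point, pixels), "eye" and "rotation" of the camera in the world. Camera axes: x right, y down, z forward; pixel columns grow to the right and rows downward; lengths in mm; the calibration is good to about 2 mm. A picture is of the moment at which its call begins: read the wrist's pose just before it. camera_info takes no time and is no camera call; for the wrist camera it gives the pose at the moment of the call.
A pose or a line that the arm cannot do raises r.MotionError and nothing moves.
- r.hand_in(): hands the job in, once; it reports no verdict.
Trained networks look in the newest picture that a camera, given by its name, has taken for a name from the list of things; names that differ only in an ending like _2 or _b are one class to them, and where a whole thing is asked for, a point or a joint stands for the part that bears it (a point fixed in the world has none). Each returns a list of dicts, best first, with "conf" (0 to 1); they miss things now and then, are a little off and sometimes report something else, mostly with a low value. They report only what shows in the picture. A call takes as long as a camera call.
- r.outline_of(name, camera): "mask" (400x640 bool, what is visible of it) and "rect" ([left, top, right, bottom] in pixels, round what is visible of it).
The state is a dict: "time_s": time; "joint_pos": joint angles; "qd": joint speeds; "effort": joint torques, N m; "tcp_pos": TCP position; "tool_rot": TCP orientation; "wrist_force": force on the tool from outside, world axes, zero at the start; "moment": the same for the moment, N m; "width": opening from 0.0 (shut) to 1.0 (fully open).
Only numpy, scipy, OpenCV 4.12 (cv2) and the standard library are available. Lean on these libraries where they do the work, as an engineer would, in place of code of your own. Each camera call takes 0.05 s, during which the arm holds its last target. There are 200 camera calls.

## Working session

There is one attempt and no reset: what is moved stays moved. The work goes in short steps, each a Python script; the robot and the scene stay as the last script left them, time stands still between calls to the robot, and variables do not carry over. Pictures are saved under pics/ and viewed, about 8 in all and at most 12, crops included, and the job is handed in when it is done.

```bash
mkdir -p pics; ls; python3 - <<'E'
from cell import r
import cv2,numpy as np
ims=[]
for c in ("scene","top","wrist"):
    im=r.get_image(c); cv2.imwrite(f"pics/{c}0.png",im[:,:,::-1]); 
    i=r.camera_info(c); print(c,i)
    for n in ("valve_unit","sleeve","spigot_tip","button_top","lever_bar","slug","vial","flask","beaker","dish"):
        o=r.outline_of(n,c)
        print(n,[(round(d["conf"],2),[int(v) for v in d["rect"]]) for d in o[:2]])
print(r.grasp_offset,r.get_obs())
E
```

```text
pics
scene {'vfov': 55.90537919733293, 'cx': 314.5731782340236, 'cy': 202.81853918949906, 'eye': array([832.46150945, 357.54978762, 819.25718329]), 'rotation': array([[-0.76944694,  0.53984234, -0.34135269],
       [ 0.63864129,  0.64238972, -0.42364225],
       [-0.00941856, -0.54397215, -0.83905041]])}
valve_unit [(0.68, [334, 236, 452, 358])]
sleeve [(0.56, [342, 191, 358, 216])]
spigot_tip [(0.72, [221, 156, 273, 209])]
button_top [(0.52, [382, 243, 393, 257]), (0.24, [301, 140, 356, 148])]
lever_bar [(0.57, [406, 277, 437, 309])]
slug [(0.68, [259, 239, 279, 260])]
vial [(0.66, [306, 212, 321, 233])]
flask [(0.68, [190, 229, 228, 275]), (0.52, [163, 173, 218, 221])]
beaker [(0.61, [253, 290, 287, 332]), (0.6, [404, 216, 434, 247])]
dish [(0.59, [406, 218, 436, 248])]
top {'vfov': 57.71164211505868, 'cx': 319.6209107830611, 'cy': 201.44030188201347, 'eye': array([442.6032406 ,   1.25581694, 977.82622626]), 'rotation': array([[ 0.00743128, -0.98826437,  0.1525723 ],
       [-0.99940231, -0.01249134, -0.03223333],
       [ 0.03376088, -0.15224157, -0.98776652]])}
valve_unit [(0.62,
[... 1019 characters left out ...]
308728]), 'qd': array([ 7.81624448e-04,  3.86521308e-04, -1.52723505e-03,  6.30895190e-04,
       -7.60071735e-05, -5.19316972e-04,  3.38885264e-04]), 'effort': array([ 1.45147592e-04, -5.82706618e+01,  1.53319985e+00, -2.72921795e+01,
       -5.44309092e-02,  1.00770846e-02,  2.54580289e-05]), 'tcp_pos': array([216.6503792 , 639.32012019, 222.6620398 ]), 'tool_rot': array([[ 9.47092478e-01,  1.22719441e-06,  3.20960806e-01],
       [-3.20960805e-01,  5.96914976e-05,  9.47092476e-01],
       [-1.79963646e-05, -9.99999998e-01,  5.69272497e-05]]), 'wrist_force': array([ 0.47203276,  0.26096541, -0.69506639]), 'moment': array([ 0.04886225, -0.0044375 , -0.0241917 ]), 'width': 0.997224358572939}
```

View pics/scene0.png

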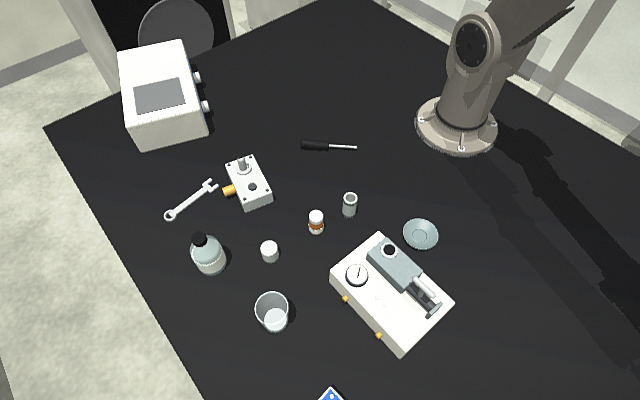

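View pics/top0.png

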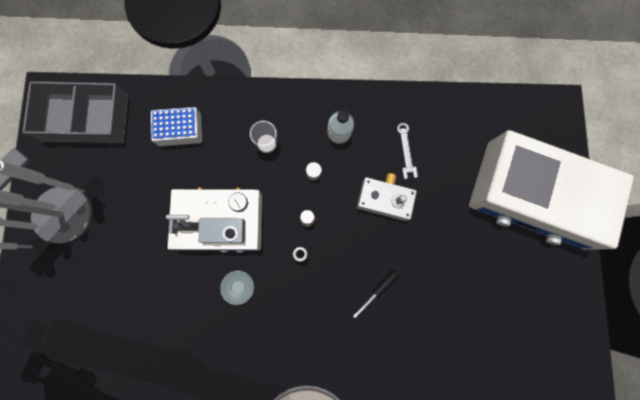

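```bash
cat > h.py <<'E'
from cell import r
import numpy as np, cv2
def f(i): return 200/np.tan(np.radians(i["vfov"])/2)
def back(i,u,v,z):
    d=i["rotation"]@np.array([(u-i["cx"])/f(i),(v-i["cy"])/f(i),1.]); e=i["eye"]
    return e+d*(z-e[2])/d[2]
def proj(i,p):
    c=i["rotation"].T@(np.asarray(p,float)-i["eye"]); return np.array([i["cx"]+f(i)*c[0]/c[2],i["cy"]+f(i)*c[1]/c[2]])
def R(a):  # tool down, jaws open along world direction angle a (z axis)
    z=np.array([np.cos(a),np.sin(a),0]); y=np.array([0,0,-1.]); return np.column_stack([np.cross(y,z),y,z])
def snap(c,name,crop=None,s=1):
    i=r.camera_info(c); im=r.get_image(c)[:,:,::-1]
    o=im if crop is None else im[crop[1]:crop[3],crop[0]:crop[2]]
    cv2.imwrite(f"pics/{name}.png",cv2.resize(o,None,fx=s,fy=s,interpolation=cv2.INTER_CUBIC)); return i,im
E
python3 - <<'E'
from h import *
t=r.camera_info("top"); s=r.camera_info("scene")
np.set_printoptions(precision=0,suppress=True)
for n,a,b,z in [("sleeve top",(300,254),(350,197),70),("spigot",(401,200),(244,161),90),("button",(230,233),(388,249),115),("slug",(313,170),(269,246),40),("vial",(307,217),(316,214),65),("flask",(342,116),(199,239),130),("dish",(238,288),(421,234),10),("beaker",(263,132),(270,302),85),
 ("unit TL",(169,191),(402,357),70),("unit BL",(169,250),(453,300),70),("unit TR",(261,191),(331,280),70),("unit BR",(261,248),(379,234),70)]:
    print(n,back(t,*a,z)[:2],back(s,*b,z)[:2])
E
python3 - <<'E'
import cv2
a=cv2.imread('pics/scene0.png')[215:365,320:470]; b=cv2.imread('pics/top0.png')[170:270,150:325]
a=cv2.resize(a,(390,390),interpolation=2); b=cv2.resize(b,(400,229),interpolation=2)
import numpy as np
o=np.zeros((390,800,3),'uint8'); o[:,:390]=a;o[:229,400:]=b; cv2.imwrite('pics/crop.png',o)
E
```

```text
sleeve top [451.  19.] [452.  21.]
spigot [ 586. -231.] [ 591. -219.]
button [498. 184.] [503. 186.]
slug [672. -11.] [671. -12.]
vial [543.   3.] [543.   3.]
flask [787. -80.] [791. -75.]
dish [363. 179.] [363. 184.]
beaker [758. 118.] [751. 110.]
unit TL [605. 350.] [622. 349.]
unit BL [458. 339.] [463. 340.]
unit TR [608. 120.] [624. 149.]
unit BR [465. 116.] [470. 136.]
```

View pics/crop.png

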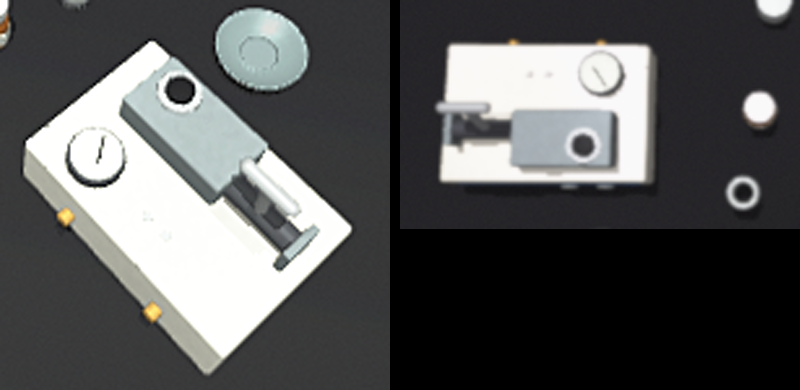

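```bash
python3 - <<'E'
from h import *
np.set_printoptions(precision=1,suppress=True)
r.move_pose([455,20,230],R(np.pi/2))
i,im=snap("wrist","w1")
for n in ("sleeve","vial"):
    for d in r.outline_of(n,"wrist")[:2]: print(n,d["conf"],d["rect"])
print(proj(i,[451,20,0]),proj(i,[451,20,70]),r.get_obs()["tcp_pos"],r.get_obs()["joint_pos"],r.get_obs()["time_s"])
E
```

```text
sleeve 0.92 [304.2, 160.9, 332.4, 197.9]
sleeve 0.65 [108.2, 238.2, 210.5, 277.5]
vial 0.96 [296.0, 223.6, 321.6, 264.8]
[318.1 171.9] [318.1 182. ] [455.1  20.6 230. ] [-0.7  0.1  0.5  2.1 -0.1  1.   1.5] 4.1583
```

View pics/w1.png

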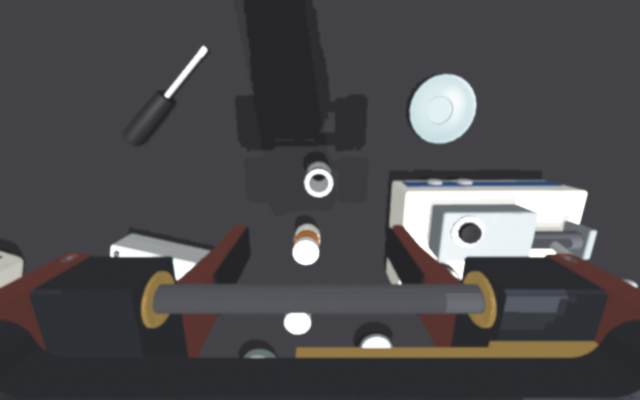

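```bash
python3 - <<'E'
from h import *
np.set_printoptions(precision=2,suppress=True)
r.servo_line([452,20,90],rate=150)
r.servo_line([452,20,29],rate=80)
r.grip(0.0,25); print(r.get_obs()["width"]*88,r.get_obs()["tcp_pos"])
r.servo_line([452,20,210],rate=150)
r.move_pose([610,-225,210],R(np.pi/2))
i,im=snap("wrist","w2")
for d in r.outline_of("spigot_tip","wrist")[:2]: print(d["conf"],d["rect"])
for d in r.outline_of("sleeve","wrist")[:2]: print(d["conf"],d["rect"])
np.save("w2.npy",i,allow_pickle=True)
o=r.get_obs();print(o["tcp_pos"],o["time_s"],o["width"]*88,o["wrist_force"])
for z in(50,90): print(proj(i,[588,-225,z]))
E
```

```text
32.793574007461515 [452.02  20.02  29.  ]
0.35 [308.8, 0.0, 327.6, 8.2]
0.97 [286.8, 203.2, 349.6, 284.4]
[ 610.16 -223.08  210.08] 9.6833 32.20946905047977 [-0.47  0.76 -0.45]
[317.23 167.53]
[317.12 173.51]
```

View pics/w2.png

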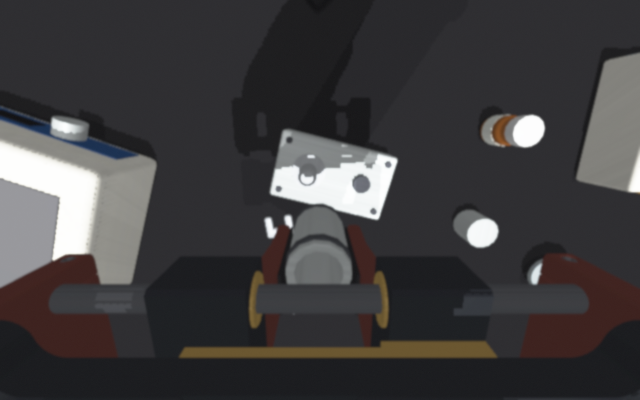

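```bash
python3 - <<'E'
from h import *
np.set_printoptions(precision=2,suppress=True)
o=r.get_obs();print(o["tcp_pos"],o["tool_rot"])
i,im=snap("wrist","w3",(255,115,415,235),5)
np.save("w2.npy",i,allow_pickle=True)
for z in(50,90): print(proj(i,[588,-225,z]))
E
```

```text
[ 610.16 -223.08  210.08] [[ 1.  0. -0.]
 [ 0.  0.  1.]
 [ 0. -1.  0.]]
[316.99 167.05]
[316.84 173.  ]
```

View pics/w3.png

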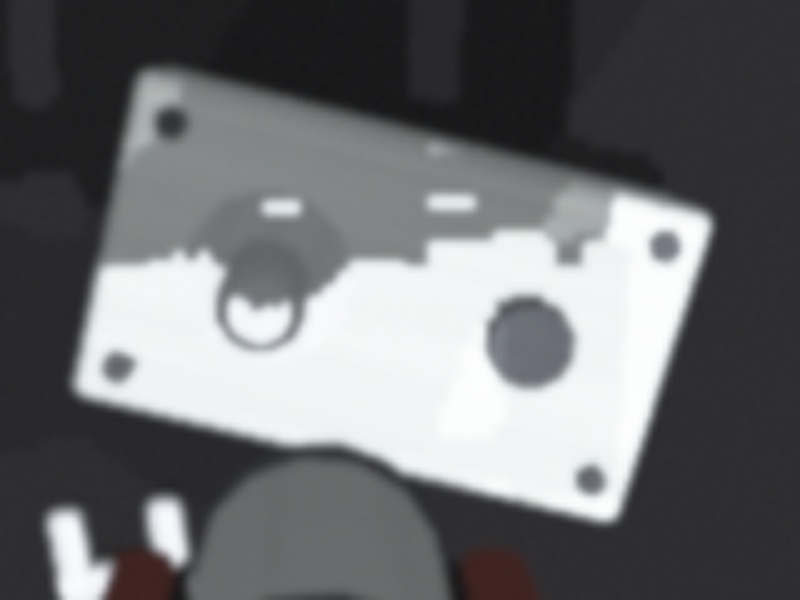

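```bash
python3 - <<'E'
from h import *
np.set_printoptions(precision=1,suppress=True)
i=np.load("w2.npy",allow_pickle=True).item()
t=r.camera_info("top"); s=r.camera_info("scene")
print(back(i,307,176.6,90),back(i,308.6,170.2,50))
p=back(i,307,176.6,90)
print("check px top,scene",proj(t,p),proj(s,p))
# sleeve lower end in hand: lowest end nearest rows; predicted outline of lower end (TCP z-29) & top
T=np.array([610.16,-223.08,0])
for z in (181,251):
  c=[proj(i,T+[18*np.cos(a),18*np.sin(a),z]) for a in np.linspace(0,6.28,60)]; c=np.array(c); print(z,c.min(0),c.max(0))
# refine image fit: dark ring via crop of scene
im=cv2.imread("pics/scene0.png")[140:220,205:285]; tm=cv2.imread("pics/top0.png")[165:235,350:425]
o=np.hstack([cv2.resize(im,(400,400),interpolation=2),cv2.resize(tm,(400,400),interpolation=2)]); cv2.imwrite("pics/c2.png",o)
E
```

```text
[ 591.8 -235.2   90. ] [ 591.7 -234.9   50. ]
check px top,scene [402.6 197.7] [240.2 157.4]
181 [294.5 200.8] [343.2 246.5]
251 [282.9 240.7] [355.7 305.6]
```

View pics/c2.png

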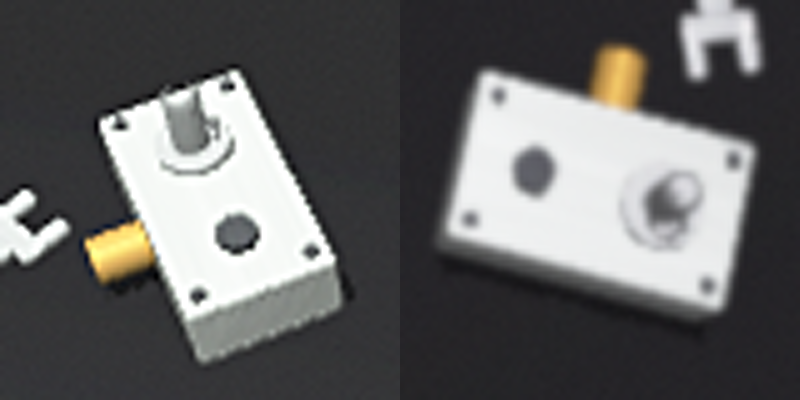

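```bash
python3 - <<'E'
from h import *
np.set_printoptions(precision=1,suppress=True)
T=r.get_obs()["tcp_pos"].copy(); print(T)
outs=[]
for c in ("wrist","scene"):
    i=r.camera_info(c); im=r.get_image(c)[:,:,::-1].copy()
    d=r.outline_of("sleeve",c); print([(q["conf"],q["rect"]) for q in d[:2]])
    ct=proj(i,T+[0,0,5]).astype(int); w,h=(60,60) if c=="wrist" else (40,40)
    x0,y0=ct[0]-w,ct[1]-h; y0=min(y0,400-2*h)
    cr=im[y0:y0+2*h,x0:x0+2*w]; k=400/(2*w); a=cv2.resize(cr,(400,400),interpolation=2)
    for z,col in((-29,(0,0,255)),(41,(0,255,0))):
        pts=np.array([(proj(i,T+[17*np.cos(q),17*np.sin(q),z])-[x0,y0]+.5)*k for q in np.linspace(0,6.28,50)]).astype(np.int32)
        cv2.polylines(a,[pts],True,col,1)
    outs.append(a)
cv2.imwrite("pics/c3.png",np.hstack(outs))
E
```

```text
[ 610.2 -223.4  210.2]
[(0.57, [285.1, 205.6, 352.4, 284.6])]
[(0.62, [218.7, 119.8, 238.2, 142.5]), (0.45, [408.2, 278.7, 437.2, 311.5])]
```

View pics/c3.png

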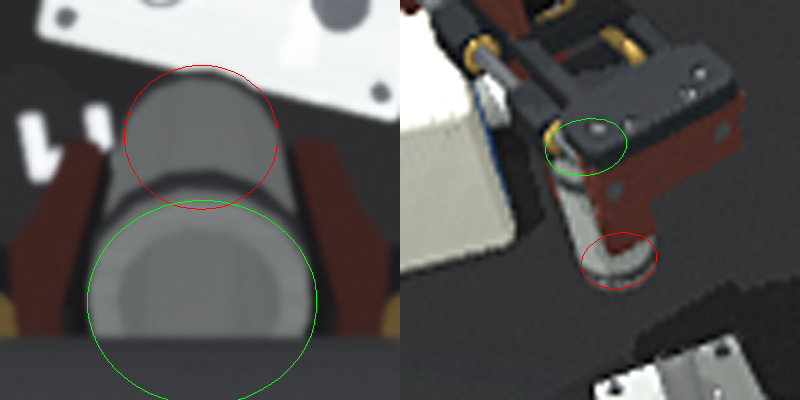

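```bash
python3 - <<'E'
from h import *
np.set_printoptions(precision=1,suppress=True)
P=np.array([592.3,-235.2])
r.servo_line([*P,150],rate=120); r.servo_line([*P,122],rate=60); r.sleep(.1)
f0=r.get_obs()["wrist_force"]; print(f0,r.get_obs()["tcp_pos"])
for z in (118,115,112,109,106,102,97,92,87,83,80,79,78):
    r.servo_line([*P,z],rate=40); o=r.get_obs(); df=o["wrist_force"]-f0
    print(z,o["tcp_pos"],df,o["moment"])
    if np.linalg.norm(df)>12: break
i,im=snap("wrist","w4")
print(o["time_s"],o["width"]*88)
E
```

```text
[-0.3  0.2 -1.2] [ 592.5 -235.4  122.3]
118 [ 592.2 -235.1  117.8] [0.5 0.4 1.3] [ 0.1  0.  -0. ]
115 [ 592.2 -235.1  114.8] [-0.1 -1.   1.3] [0.  0.1 0. ]
112 [ 592.1 -235.1  111.8] [ 0.5 -0.1  0.9] [0. 0. 0.]
109 [ 592.1 -235.1  108.8] [ 0.7 -0.   0.1] [-0. -0.  0.]
106 [ 592.2 -235.1  105.8] [ 0.1  0.1 -0.1] [-0.   0.  -0.1]
102 [ 592.1 -235.1  101.7] [-0.2 -0.2  0.2] [ 0.1  0.  -0. ]
97 [ 592.1 -235.1   96.6] [ 0.8 -0.3  0.6] [ 0.  0. -0.]
92 [ 592.1 -235.1   91.7] [-0.1 -1.   0.1] [ 0. -0. -0.]
87 [ 592.1 -235.1   86.7] [ 0.4 -0.5  1.1] [-0.  0.  0.]
83 [ 592.1 -235.1   82.7] [1.1 0.  0.9] [0.1 0.1 0. ]
80 [ 592.2 -235.1   79.8] [ 0.5 -0.2  0.5] [ 0.  0. -0.]
79 [ 592.4 -235.3   79.1] [0.6 0.1 1.1] [-0. -0.  0.]
78 [ 592.5 -235.3   79. ] [-2.1  1.1  9. ] [ 0.4  0.6 -0. ]
14.65 32.60060455950448
```

```bash
python3 - <<'E'
from h import *
np.set_printoptions(precision=1,suppress=True)
r.grip(0.75); r.servo_line([592.3,-235.2,200],rate=200)
im0=r.get_image("wrist"); print("sleeve",[(d["conf"],d["rect"]) for d in r.outline_of("sleeve","wrist")[:2]])
i=r.camera_info("wrist")
print("pred",[proj(i,[592+a,-235+b,z]) for a,b,z in((17,0,120),(0,17,120),(0,-17,120),(-17,0,50))])
r.move_pose([600,225,280],R(np.pi/2)); r.grip(0.0)
r.sleep(.2)
i,im=snap("wrist","w5",(150,0,550,300),2)
np.save("w5.npy",i,allow_pickle=True)
for n in ("button_top","lever_bar","valve_unit"):
    print(n,[(d["conf"],d["rect"]) for d in r.outline_of(n,"wrist")[:2]])
o=r.get_obs();print(o["tcp_pos"],o["time_s"],o["width"],r.camera_info("wrist")["eye"]-i["eye"])
t=r.get_image("top"); cv2.imwrite("pics/top5.png",t[:,:,::-1]); print("top sleeve",[(d["conf"],d["rect"]) for d in r.outline_of("sleeve","top")[:2]])
E
```

```text
sleeve [(0.88, [299.4, 171.9, 338.0, 225.6])]
pred [array([318.3, 223.5]), array([336.9, 205.9]), array([299.7, 205.9]), array([318.3, 174. ])]
button_top [(0.61, [273.4, 86.4, 291.5, 110.5])]
lever_bar [(0.91, [349.9, 102.1, 413.6, 134.0])]
valve_unit [(0.66, [239.4, 65.5, 418.9, 187.5])]
[600. 225. 280.] 19.4333 0.00644547146057697 [ 0. -0. -0.]
top sleeve [(0.78, [392.9, 188.4, 410.9, 205.7])]
```

View pics/w5.png

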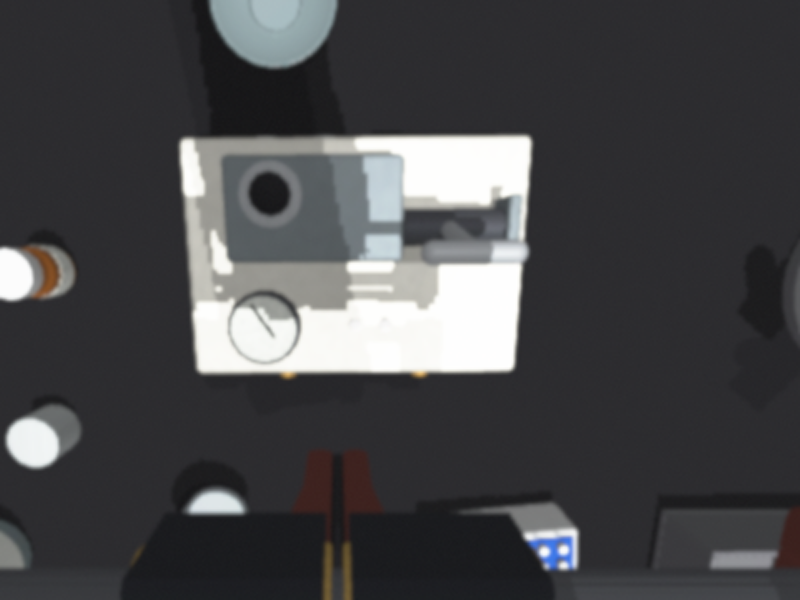

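```bash
python3 - <<'E'
from h import *
from scipy.optimize import least_squares
np.set_printoptions(precision=1,suppress=True)
i=np.load("w5.npy",allow_pickle=True).item()
L=[((-75,-110,70),(181,138)),((-75,110,70),(530,137)),((75,110,70),(515,371)),((75,-110,70),(199,373)),((-38,-50,115),(269,193)),((-20+75*np.sin(.192),55,164),(475.5,250))]
t=r.camera_info("top")
def W(p,l): c,s=np.cos(p[2]),np.sin(p[2]); return np.array([p[0]+c*l[0]-s*l[1],p[1]+s*l[0]+c*l[1],l[2]])
def res(p): return np.ravel([proj(i,W(p,l))-(np.array(q)/2+[150,0]) for l,q in L])
s=least_squares(res,[536,229,0.02],x_scale=[1,1,.01]); p=s.x; print(p[:2],"yaw %.4f"%p[2]); print(res(p).reshape(-1,2))
np.save("unit.npy",p)
print("button",W(p,(-38,-50,115)),"bar up",W(p,(-5.7,55,164)),"pivot",W(p,(-20,55,90)),"front bar",W(p,(-91,55,113)))
print("top px button",proj(t,W(p,(-38,-50,115))), "bar",proj(t,W(p,(-5.7,55,164))))
E
```

```text
[537.1 237.2] yaw 0.0090
[[-1.1 -0.2]
 [ 1.9 -1.5]
 [ 0.1 -0.1]
 [-0.9  0.3]
 [ 0.2  0.2]
 [-0.2  1.2]]
button [499.5 186.9 115. ] bar up [530.9 292.2 164. ] pivot [516.6 292.   90. ] front bar [445.6 291.4 113. ]
top px button [228.7 232.3] bar [177.  216.3]
```

```bash
python3 - <<'E'
from h import *
np.set_printoptions(precision=1,suppress=True)
B=[499.5,186.9]
r.move_pose([*B,160],R(np.pi/2)); r.servo_line([*B,122],rate=80); r.sleep(.1)
f0=r.get_obs()["wrist_force"]
for z in (117,114,112,110.5,109.3,108.5):
    r.servo_line([*B,z],rate=40); o=r.get_obs(); df=o["wrist_force"]-f0; print(z,o["tcp_pos"],df)
    if df[2]>9: break
r.sleep(.3)
r.servo_line([*B,240],rate=200)
r.move_pose([600,290,280],R(np.pi/2)); 
i,im=snap("wrist","w6",(150,0,550,300),2); np.save("w6.npy",i,allow_pickle=True)
print([(d["conf"],d["rect"]) for d in r.outline_of("lever_bar","wrist")[:2]])
for l in (-26,26): print(proj(i,[445.6,291.4+l,113]))
for a in (0,np.pi): 
  for q in ([445,308,160],[445,308,95],[531,308,146]): print(a,r.inverse_kinematics(q,R(a)))
print(r.get_obs()["time_s"])
E
```

```text
117 [499.4 186.9 116.9] [ 0.6 -0.3  0.3]
114 [499.9 187.  114.2] [ 0.8 -0.2  3.3]
112 [499.9 187.  112.2] [ 0.7 -0.9  3.2]
110.5 [499.9 187.  110.7] [1.  0.9 3.9]
109.3 [499.8 187.  109.4] [3.2 0.2 4.7]
108.5 [499.8 187.  108.6] [ 2.3 -0.4  4.8]
[(0.96, [295.5, 36.4, 352.0, 123.6])]
[297.2  44.2]
[345.9  44.1]
0 [-1.5  0.6  1.1  2.  -0.6  1.  -0.1]
0 [-1.5  0.7  1.   2.  -0.8  0.9  0. ]
0 [-1.3  0.7  1.1  1.8 -0.7  1.1  0. ]
3.141592653589793 [-1.1  0.3  0.4  2.  -0.2  0.9  2.6]
3.141592653589793 [-1.   0.4  0.4  2.  -0.2  0.7  2.6]
3.141592653589793 [-0.9  0.5  0.4  1.8 -0.2  0.9  2.7]
24.325
```

View pics/w6.png

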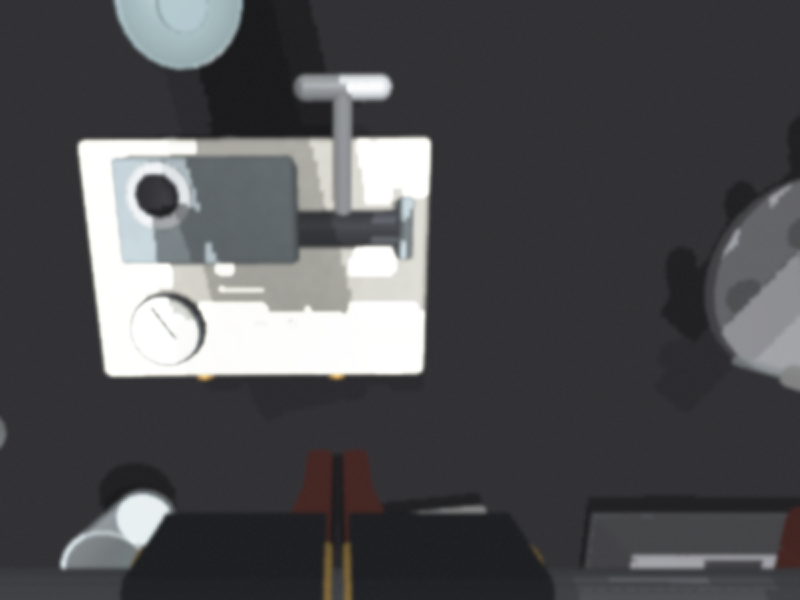

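```bash
python3 - <<'E'
from h import *
np.set_printoptions(precision=1,suppress=True)
g=r.grasp_offset; Y=308.4; Rp=R(np.pi)
def tcp(a,R_=75): a=np.radians(a); return [516.6-R_*np.sin(a),Y,90+R_*np.cos(a)-g]
r.move_pose([445.4,Y,200],Rp); r.grip(0.4,10)
r.servo_line([445.4,Y,150],Rp,rate=120); r.servo_line(tcp(72),rate=60); r.sleep(.1)
f0=r.get_obs()["wrist_force"]; print(f0,r.get_obs()["tcp_pos"])
r.grip(0.0,10); print("w",r.get_obs()["width"]*88)
for a in np.linspace(66,-11,15):
    r.servo_line(tcp(a),rate=60); o=r.get_obs(); df=o["wrist_force"]-f0; print("%.0f"%a,o["tcp_pos"],df,"%.1f"%(o["width"]*88))
    if np.linalg.norm(df)>25: print("STOP"); break
cv2.imwrite("pics/s7.png",r.get_image("scene")[:,:,::-1])
print(o["time_s"],[(d["conf"],d["rect"]) for d in r.outline_of("lever_bar","scene")[:2]])
E
```

```text
[-0.3  0.9  0.2] [445.6 308.6  94.9]
w 11.485464102203657
66 [447.  308.5 102. ] [-4.7  0.   0.8] 11.6
60 [450.1 308.5 108.7] [-6.8 -0.4  3.5] 11.7
55 [453.7 308.5 115. ] [-8.1 -0.   4.6] 11.7
50 [457.6 308.6 120.7] [-11.2  -0.    6.6] 11.7
44 [462.  308.6 126.2] [-11.7  -1.5   9.9] 11.4
38 [467.7 308.7 131.4] [-13.2  -1.1  13.7] 11.6
33 [475.1 308.8 136.1] [-9.4 -1.2 13.7] 11.1
28 [482.9 308.8 139.9] [-5.4 -1.4  9.7] 11.6
22 [489.8 308.8 142.6] [-3.4 -0.5  8.1] 11.6
16 [496.6 308.7 144.5] [-2.8 -0.7  8. ] 11.6
11 [503.4 308.7 145.9] [-2.1 -0.7  6.7] 11.7
6 [510.2 308.6 146.5] [-0.8  0.1  4.8] 11.4
0 [517.1 308.6 146.6] [-0.5 -0.3  5.1] 11.5
-6 [524.  308.5 146. ] [-0.4  0.3  2.8] 11.6
-11 [530.1 308.4 144.8] [-2.8 -0.4  5.5] 11.5
32.4167 []
```

```bash
python3 - <<'E'
from h import *
np.set_printoptions(precision=1,suppress=True)
r.grip(0.4); p=r.get_obs()["tcp_pos"]
r.servo_line([p[0],p[1],225],rate=100); r.move_pose([600,225,280],R(np.pi/2)); r.sleep(.8)
i,im=snap("wrist","w8",(150,0,550,300),2)
o=r.outline_of("lever_bar","wrist"); print([(d["conf"],d["rect"]) for d in o[:2]],"before: 349.9,102.1,413.6,134.0")
for n in ("sleeve","slug","vial","flask","beaker","dish","driver","spanner"):
    if n=="sleeve": im=r.get_image("top")
    print(n,[(round(d["conf"],2),[int(v) for v in d["rect"]]) for d in r.outline_of(n,"top")[:1]])
a=cv2.imread("pics/w8.png"); b=cv2.resize(im[100:320,150:430,::-1],(400,314)); 
c=np.zeros((314,800,3),np.uint8); c[:300,:400]=cv2.resize(a,(400,300)); c[:,400:]=b; cv2.imwrite("pics/final.png",c)
print(r.get_obs()["time_s"])
E
```

```text
[(0.79, [348.6, 101.0, 414.9, 134.0]), (0.26, [256.5, 0.0, 318.0, 33.1])] before: 349.9,102.1,413.6,134.0
sleeve [(0.78, [392, 188, 410, 204])]
slug [(0.72, [307, 164, 320, 179])]
vial [(0.69, [223, 270, 255, 304])]
flask [(0.62, [324, 109, 352, 144])]
beaker [(0.62, [250, 119, 277, 151])]
dish [(0.76, [222, 273, 256, 303])]
driver [(0.64, [365, 271, 400, 303])]
spanner [(0.97, [395, 124, 415, 178])]
36.5333
```

View pics/final.png

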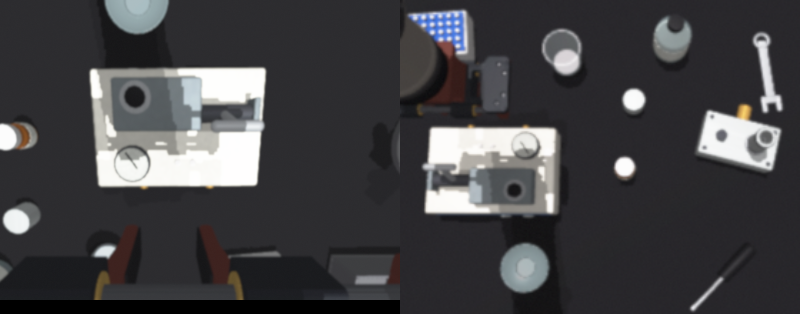

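The final picture shows the lever up as at the start, with its bar at about (238,126). The sleeve is on the spigot at about (765,137), and the bystanders are where they were.

```bash
python3 -c "
from cell import r
r.hand_in()"
```

```text
the job is handed in; nothing more can be done
```

The job is done in the order asked and handed in at about 36.5 s of the 64 s allowed; no verdict was reported.

- **Sleeve:** it went down over the spigot with almost no side force. It met the collar at the expected height (tool at 79 mm) with about 9 N. Afterwards its outline in the wrist camera was within about 2 px of where a fully seated sleeve should appear.
- **Button:** I pressed it about 6.5 mm, peaking at about 5 N. A picture then showed the lever dropped, with the bar where it should be.
- **Lever:** I gripped one end of the bar lightly and swung it up along its arc, with at most about 19 N at the wrist. About 0.8 s or more after release its outline matched the first view to about 1 px, so it stays up by itself.
- **Bystanders:** the slug, flask, beaker and dish showed where they were before, to within a few pixels. The screwdriver and spanner had no earlier reading, so I compared them with the first picture by eye.

**Checks that failed or disagreed:**
- The last vial check locked onto the dish instead; in the picture the vial stands in its old place.
- With the sleeve in the hand, its top rim looked a few millimetres off in the wrist view while its lower end matched. The fit went well regardless.
- The detector did not find the lever in the scene camera while I was holding it, so I checked it after release.

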